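Move a deep insert bin from a closet organiser to the gap under a shelf riser

ROBOT

A 6-joint arm with a two-finger parallel gripper is mounted at the origin on the work surface. World frame = base frame: x ahead of the robot, y to its left, z up, the work surface at z = 0. Lengths are in m, angles in degrees, forces in N, time in s.
With the tool pointing down it reaches from about 0.3 to 0.75 m from the base axis. Payload 8.5 kg.
Tool frame: the origin (TCP) lies at the very end of the fingers, on their centre line; the grasp point (between the pads) lies 19 mm behind it (env.pinch_z is the distance from the TCP to the grasp point, in m); z points along the fingers, y is the line along which they close (so a half turn about z gives the same grasp; the last joint's range is limited). The gripper opens to 85 mm and grips with 20 to 120 N. Pads are 22 mm wide; open, the fingers measure 114 mm over their backs; the gripper's body (76 mm by 85 mm) begins 54 mm behind the grasp point. The pads swing forward as they close: fully open they stand 13 mm farther back than shut.
Start: joints at [62.55, 21.807, 74.336, -0, 83.858, -12.336], TCP at [0.143, 0.531, 0.231] pointing down, gripper open.
Joint ranges: [-178.18, 178.18], [-50.72, 133.34], [12.68, 142.11], [-81.47, 261.47], [9.98, 163.14], [-165.26, 165.26]. Speed limits (degrees/s): [136.94, 136.94, 180, 180, 180, 180].

INTERFACE

Orientations are given as a 3x3 rotation matrix whose columns are the frame's x, y, z axes.
In Python, from rig import env, viewer gives the robot as it stands.
- The arm moves only by the tool drive_tool, never from a script. Its argument "series" is a list of rows, each a list of 3 entries, a list of its own where there are three numbers: the shift along the tool's x, y, z in m, then the turn about the tool's z in degrees, then the finger opening in m, from 0 to 0.0854. A call has 1 to 20 rows; each row is the pose to reach, as a shift and turn from the pose commanded when the call began, along the tool's axes at that moment; what a row does not reach only later rows make up. A row lasts 1/10 s, in which the tool goes at most 50 mm and 8.59 degrees, less where a joint would pass 70% of its speed; a pose out of reach is approached as far as the arm can. A call with a gripper value outside its range is refused whole. The fingers move at their own pace and stop on an object; "newtons" is the grip in N (left out, the last holds). Time passes only in rows, so rows that repeat a pose let the fingers close. It gives the time, the measured TCP pose, the force, the opening and the grip force at its end, in the units of the state.
- env.observe(): the state, without advancing time (a new reading comes with each control period).
- viewer.get_image(name): name is "scene" or "top" or "wrist"; returns a dict with "img" (400x640x3 uint8, red, green, blue), "depth" (400x640 float32, m along the optical axis (not along the pixel's ray), 0 where there is no reading), "camera_matrix" (3x3 intrinsics, pixels), "rvec" (rotation vector, rad) and "tvec" (3), from world to camera coordinates, as OpenCV has them. Camera axes: x right, y down, z forward; pixel columns grow to the right and rows downward; lengths in m; the calibration is good to about 2 mm. A picture is of the moment at which its call begins.
- env.close_job(): hands the job in; it is judged then, once.
The state is a dict: "time_s": time; "q": joint angles; "qvel": joint speeds; "joint_efforts": joint torques, N m; "position": TCP position; "tool_rot": TCP orientation; "ft_force": force on the tool from outside, world axes, zero at the start; "wrist_torque": the same for the moment, N m; "grip_width": finger opening in m; "gripper_force": force on a finger pad.
Only numpy, scipy, OpenCV 4.12 (cv2) and the standard library are available. Lean on these libraries where they do the work, as an engineer would, in place of code of your own. Each camera call takes 0.05 s, during which the arm holds its last target. There are 200 camera calls.

TASK

The deep insert bin sits snug and flush in the closet organiser: reach down inside it with the fingers shut, spread them in the narrow well at its bottom to hold it from within, lift it straight out and stand it on the open shelf, letting go. Then take it again by pinching one of its short end walls, and slide it endwise under the white riser until its far end meets the low stop bar at the back. Keep the bin upright, and leave the shallow insert, the watch and the other things on the shelf where they are.

Things in the scene. Friction and masses are not known exactly. Their poses are not given: they have to be found in the camera images.
- bin: The deep insert bin, open-topped, pale wood, loose, empty, about 0.3 kg: 138 mm long (its x), 66 mm wide (y), 80 mm high; walls and floor 8 mm thick; mouth 122 x 50 mm, 72 mm deep inside. Origin at the centre of its underside. It starts in either of the organiser's two pockets, standing on the shelf, rim 3 mm below the organiser's top.
- bin_center (a point): Centre of the deep bin, 40 mm above its underside, axes as the bin's. Up to 40 mm above the underside both ends of the inside are filled by a solid step, so its lower half is a narrow well at the middle, 54 mm long (x), 50 mm wide (y) and 32 mm deep, with upright wooden sides to press outwards against; spread along x, fingers have room above the steps.
- bin_end_a (a point): Middle of the top edge of the bin's short end wall (8 mm thick) on the bin's -x side, 65 mm from the bin's centre line.
- bin_end_b (a point): The same on the bin's other short end wall, on its +x side. Either end may go into the riser first.
- organiser: Fixed wooden organiser frame, 159 mm (x) by 166 mm (y), 83 mm high, walls 8 mm, no floor: two pockets side by side in its y, each 143 x 71 mm (2.5 mm of play round an insert), centres at y = +39.5 and -39.5 mm. Origin at the centre of its underside.
- shallow_center (a point): Centre, half-way up, of the shallow insert in the other pocket: same wood and outline as the deep bin (138 x 66 x 80 mm) but only 20 mm deep inside. It stays where it is.
- riser: Fixed white shelf riser, a small bridge: 80 mm deep (x), 130 mm wide (y), 100 mm high. The gap under it is 110 mm wide, 92 mm high, open to its -x side (front edge at x = -40 mm, towards the robot); at the back (+x) a stop bar 20 mm high lies across, near face at x = +30 mm. Origin at the centre of its footprint. The bin fully home sticks out 68 mm in front, its centre at x = -39 mm.
- watch_center (a point): Centre of a stainless steel watch with closed bracelet, about 70 x 60 x 40 mm, lying on top of the riser. Leave alone.
- sunglasses_center (a point): Centre of folded amber sunglasses with black frame, 145 x 40 x 45 mm, on the shelf. Leave alone.
- ring_cone_center (a point): Centre of a white ceramic ring cone, 72 mm across its foot, 100 mm high, on the shelf. Leave alone.
- shoe_horn_center (a point): Centre of a gray plastic shoe horn, about 228 mm long, 40 mm wide, lying on the shelf. Leave alone.

How it is judged (in metres and radians):
On the way, in this order (a step that is already met when the one before it is completed fails the run):
1. the bin, held from within by fingers reaching more than half-way down it, is lifted upright clear of the organiser (height (world z) of bin_center above 0.117 m and angle between bin_center's own z axis and vertical below 0.35 rad and contact force between the fingers and bin above 1 N and z of the grasp point in the frame of bin_center below 0.015 m and x of the grasp point in the frame of bin_center between -0.06 and 0.06 m and y of the grasp point in the frame of bin_center between -0.025 and 0.03 m), for 0.1 s.
2. the bin stands upright on the open shelf, outside the organiser and not yet in the riser (at most some 30 mm in), let go (height (world z) of bin_center below 0.048 m and angle between bin_center's own z axis and vertical below 0.12 rad and linear speed of bin below 0.03 m/s and contact force between the fingers and bin below 0.2 N and horizontal distance between bin_center and organiser above 0.1 m and horizontal distance between bin_center and riser above 0.08 m), for 0.2 s.
3. the bin is gripped again, by one of its short end walls (contact force between the fingers and bin above 5 N and (horizontal distance between the grasp point and bin_end_a below 0.04 m or horizontal distance between the grasp point and bin_end_b below 0.04 m)), for 0.1 s.
At the end, for the whole second after the job is handed in: The bin stands upright and at rest on the shelf in the riser's gap, lengthwise (within about 14 degrees), its far end within 12 mm of the stop bar, released (height (world z) of bin_center below 0.048 m and angle between bin_center's own z axis and vertical below 0.12 rad and linear speed of bin below 0.03 m/s and x of bin_center in the frame of riser between -0.051 and -0.03 m and y of bin_center in the frame of riser between -0.025 and 0.03 m and angle between the x axis of bin and the x axis of riser, either way round below 0.25 rad and contact force between the fingers and bin below 0.2 N); the robot touches nothing.
It fails at once if the bin is tipped by more than about 35 degrees (angle between bin_center's own z axis and vertical above 0.6 rad).
It fails at once if the shallow insert is moved out of place (30 mm) (distance of shallow_center from where it was at the start of the episode above 0.03 m).
It fails at once if the watch, sunglasses, ring cone or shoe horn is moved by 30 mm (distance of any of watch_center, sunglasses_center, ring_cone_center, shoe_horn_center from where it was at the start of the episode above 0.03 m).
It also fails if it takes over 58 s, if anything falls off the work surface, if the arm or the gripper's body presses on something with over 40 N, if the wrist force passes 120 N, or if a joint passes its speed limit or range.

## Working session

There is one attempt and no reset: what is moved stays moved. The work goes in short steps, Python scripts to look and compute and a tool call to move; the robot and the scene stay as the last step left them, time stands still between calls to the robot, and variables do not carry over. Pictures are saved under pics/ and viewed, at most 10 in all, crops included, and the job is handed in when it is done.

Besides the shell and the picture viewer there is one more tool, called after "Emit:" as name(argument=value, ...), one argument or row to a line, values as JSON. drive_tool: Moves the arm, as the interface text tells. Its arguments: {"type":"object","properties":{"series":{"type":"array"},"newtons":{"type":"number"}},"required":["series"]}

```bash
mkdir -p pics; cat > h.py <<'E'
import numpy as np,cv2
from rig import env,viewer
def shot(n,f=None):
    d=viewer.get_image(n)
    if f: cv2.imwrite('pics/'+f,cv2.cvtColor(d['img'],cv2.COLOR_RGB2BGR))
    R=cv2.Rodrigues(np.array(d['rvec'],float))[0];t=np.array(d['tvec'],float).reshape(3);K=np.array(d['camera_matrix'])
    v,u=np.mgrid[0:400,0:640];z=d['depth']
    pc=np.stack([(u-K[0,2])/K[0,0]*z,(v-K[1,2])/K[1,1]*z,z],-1)
    P=(pc-t)@R; P[z==0]=np.nan
    return d['img'],P,(K,R,t)
def ray(c,u,v,h):
    K,R,t=c;o=-R.T@t;w=R.T@np.linalg.solve(K,[u,v,1.]);return o+w*(h-o[2])/w[2]
E
python3 - <<'E'
from h import *
for n in('scene','top'):
    i,P,c=shot(n,n+'0.png');np.savez(n+'0.npz',i=i,P=P,K=c[0],R=c[1],t=c[2]); print(n,-c[1].T@c[2],np.isnan(P[...,0]).mean())
s=env.observe();print(s['time_s'],s['position'],s['tool_rot'],s['grip_width'])
a=cv2.imread('pics/scene0.png');b=cv2.imread('pics/top0.png')
E
```

```text
scene [0.91152277 0.536424   0.87943271] 0.0039921875
top [0.5201591  0.09613467 1.16443609] 0.003921875
0.1 [0.14328103 0.53074755 0.23078203] [[-9.65416582e-01  2.60711498e-01 -5.82279844e-04]
 [ 2.60712014e-01  9.65415942e-01 -1.14198217e-03]
 [ 2.64414362e-04 -1.25429587e-03 -9.99999178e-01]] 0.08548088960306495
```

View pics/top0.png

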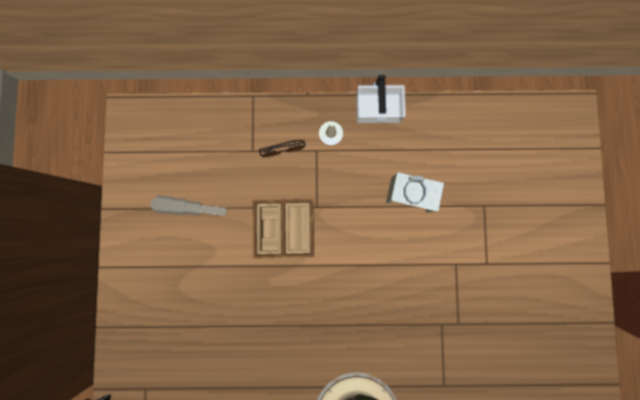

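View pics/scene0.png

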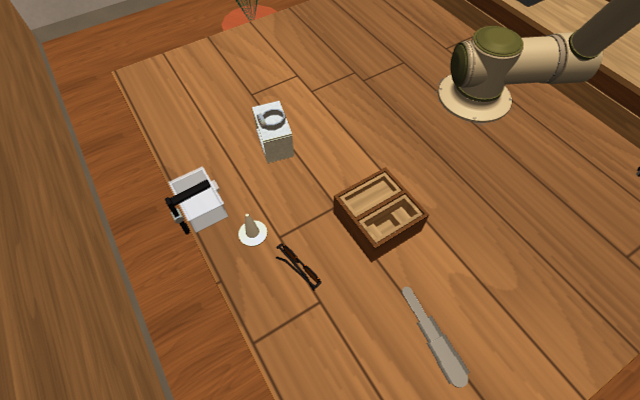

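The top view shows the robot at the bottom centre. The organiser is at about (284,228), with the deep bin in its left pocket at (269,228). The riser with the watch is at (416,191), turned slightly. The ring cone (331,132), glasses (282,148) and shoe horn (188,206) are well clear.

```bash
python3 - <<'E'
from h import *
def rect(m,P,n):
    p=P[m][:,:2].astype(np.float32); r=cv2.minAreaRect(p); print(n,len(p),'c',np.round(r[0],4),'size',np.round(r[1],4),'ang',round(r[2],2),'zmed',np.round(np.nanmedian(P[m][:,2]),4))
for n in('top','scene'):
    d=np.load(n+'0.npz');P=d['P'];x,y,z=P[...,0],P[...,1],P[...,2]
    print(n,'table z',np.nanmedian(z[200:260,330:380] if n=='top' else z[300:330,250:300]))
    c=(d['K'],d['R'],d['t'])
    print(ray(c,284,228,.08) if n=='top' else ray(c,380,213,.08), ray(c,416,191,.1) if n=='top' else ray(c,272,120,.1))
    o=ray((np.load('top0.npz')['K'],np.load('top0.npz')['R'],np.load('top0.npz')['t']),284,228,.08)
    ri=ray((np.load('top0.npz')['K'],np.load('top0.npz')['R'],np.load('top0.npz')['t']),416,191,.1)
    near=lambda q,r:np.hypot(x-q[0],y-q[1])<r
    for zl in(.06,.075): rect(near(o,.14)&(z>zl)&(z<.09),P,'organiser')
    for zl in(.085,.095): rect(near(ri,.11)&(z>zl)&(z<.106),P,'riser')
    # deep well: low points in organiser
    m=near(o,.07)&(z<.06);rect(m,P,'hollow'); m=near(o,.07)&(z<.025);rect(m,P,'well') if m.sum()>3 else 0
E
```

```text
top table z -0.0014433024589879237
[0.53280803 0.19554446 0.08      ] [ 0.63009602 -0.16547462  0.1       ]
organiser 2040 c [0.5322 0.1991] size [0.1593 0.1642] ang 0.8 zmed 0.079
organiser 1616 c [0.5322 0.1991] size [0.1593 0.1642] ang 0.83 zmed 0.0799
riser 1211 c [ 0.6286 -0.1682] size [0.1308 0.0801] ang 76.77 zmed 0.0986
riser 1151 c [ 0.6285 -0.1683] size [0.1306 0.0798] ang 76.55 zmed 0.0987
hollow 1121 c [0.528  0.1964] size [0.1375 0.1293] ang 88.63 zmed 0.052
well 279 c [0.5312 0.2438] size [0.0425 0.0528] ang 89.86 zmed 0.0067
scene table z -0.0013408476390702703
[0.54782885 0.21793036 0.08      ] [ 0.62931853 -0.16361008  0.1       ]
organiser 3008 c [0.5334 0.2012] size [0.1618 0.1673] ang 0.49 zmed 0.0785
organiser 2232 c [0.5331 0.2012] size [0.1613 0.1672] ang 0.52 zmed 0.0796
riser 839 c [ 0.6296 -0.1668] size [0.1344 0.0802] ang 76.35 zmed 0.0986
riser 758 c [ 0.6297 -0.1668] size [0.1344 0.08  ] ang 76.28 zmed 0.0988
hollow 1204 c [0.5279 0.1931] size [0.1146 0.117 ] ang 1.0 zmed 0.0473
well 222 c [0.5279 0.229 ] size [0.0304 0.0487] ang 88.84 zmed 0.0073
```

Two views agree:
- **Organiser:** (0.5325, 0.200), yaw about 0.6°.
- **Riser:** (0.629, -0.1675), x axis at yaw about -13.4°.
- **Deep bin:** in the +y pocket, centre about (0.532, 0.2395).

I'll go above it with the fingers shut.

Emit:
drive_tool(
  series=[
    [[-0.15,-0.06,0],24,0],
    [[-0.3,-0.12,0],48,0],
    [[-0.451,-0.18,0],74.3,0],
    [[-0.451,-0.18,0],74.3,0],
    [[-0.451,-0.18,0],74.3,0],
    [[-0.451,-0.18,0],74.3,0],
    [[-0.451,-0.18,0],74.3,0],
    [[-0.451,-0.18,0],74.3,0],
    [[-0.451,-0.18,0],74.3,0],
    [[-0.451,-0.18,0],74.3,0],
    [[-0.451,-0.18,0],74.3,0],
    [[-0.451,-0.18,0],74.3,0],
    [[-0.451,-0.18,0],74.3,0],
    [[-0.451,-0.18,0],74.3,0],
    [[-0.451,-0.18,0],74.3,0],
    [[-0.451,-0.18,0],74.3,0],
  ],
  newtons=40,
)

```text
time_s: 1.7
position: [0.5314, 0.2401, 0.2315]
tool_rot: [[-0.011, 1.0, 0.0], [1.0, 0.011, 0.0], [0.0, 0.0, -1.0]]
ft_force: [1.3, -0.4, 0.1]
grip_width: -0.0002
gripper_force: 0.0
```

```bash
python3 - <<'E'
from h import *
i,P,c=shot('wrist','w1.png');print('cam',-c[1].T@c[2])
x,y,z=P[...,0],P[...,1],P[...,2]
def rect(m,n):
    p=P[m][:,:2].astype(np.float32)
    if len(p)>10: r=cv2.minAreaRect(p); print(n,len(p),np.round(r[0],4),np.round(r[1],4),round(r[2],2))
near=(np.abs(x-.532)<.12)&(np.abs(y-.2)<.12)
rect(near&(z>.07)&(z<.088),'org')
L=(np.abs(x-.532)<.072)&(np.abs(y-.2395)<.036)
rect(L&(z<.015),'well floor');rect(L&(z<.05),'mouth step')
print([np.round(np.nanpercentile(z[L],q),3) for q in(5,25,50,75,95)])
s=env.observe();print(s['time_s'],s['position'],np.round(s['tool_rot'],4).tolist(),s['grip_width'])
E
```

```text
cam [0.53114582 0.31074171 0.3735902 ]
org 11158 [0.5337 0.2046] [0.1596 0.159 ] 0.62
well floor 1386 [0.5333 0.2342] [0.0542 0.0389] 0.63
mouth step 4268 [0.5333 0.2371] [0.1225 0.0451] 0.62
[np.float64(0.04), np.float64(0.283), np.float64(0.306), np.float64(0.318), np.float64(0.327)]
1.75 [0.53153992 0.23997908 0.23149169] [[-0.011, 0.9999, 0.0002], [0.9999, 0.011, 0.0], [0.0, 0.0002, -1.0]] 0.00023451574021304266
```

View pics/w1.png

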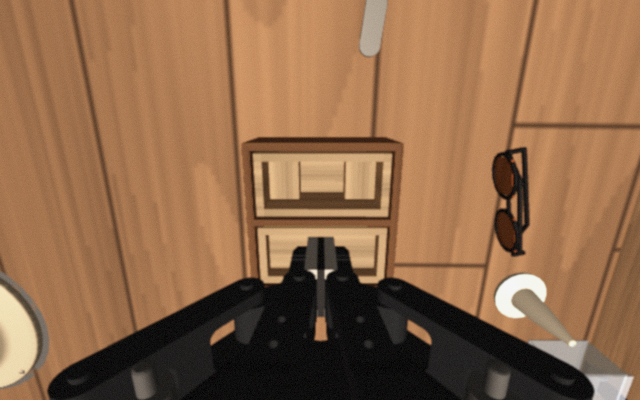

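The wrist view shows the deep bin in the upper pocket (252-395, 150-218), with its well at about (322,180). Measured mouth is 122.5 mm and well 54 mm long, centre (0.5333, 0.240). Going down.

Emit:
drive_tool(
  series=[
    [[0,0.002,0.03],0,0],
    [[0,0.002,0.06],0,0],
    [[0,0.002,0.09],0,0],
    [[0,0.002,0.11],0,0],
    [[0,0.002,0.13],0,0],
    [[0,0.002,0.15],0,0],
    [[0,0.002,0.165],0,0],
    [[0,0.002,0.18],0,0],
    [[0,0.002,0.195],0,0],
    [[0,0.002,0.205],0,0],
    [[0,0.002,0.212],0,0],
    [[0,0.002,0.212],0,0],
    [[0,0.002,0.212],0,0],
  ],
)

```text
time_s: 3.05
position: [0.5341, 0.2397, 0.0198]
tool_rot: [[-0.01, 1.0, 0.001], [1.0, 0.01, 0.0], [0.0, 0.001, -1.0]]
ft_force: [-0.6, -0.1, -0.8]
grip_width: 0.0
gripper_force: 0.0
```

Emit:
drive_tool(
  series=[
    [[0,0,0],0,0.06],
    [[0,0,0],0,0.06],
    [[0,0,0],0,0.06],
    [[0,0,0],0,0.06],
    [[0,0,0],0,0.06],
    [[0,0,0],0,0.06],
    [[0,0,0],0,0.06],
    [[0,0,0],0,0.06],
  ],
  newtons=50,
)

```text
time_s: 3.85
position: [0.534, 0.2397, 0.0197]
tool_rot: [[-0.01, 1.0, 0.001], [1.0, 0.01, 0.0], [0.0, 0.001, -1.0]]
ft_force: [-1.6, -0.2, 4.7]
grip_width: 0.0277
gripper_force: 49.2
```

Emit:
drive_tool(
  series=[
    [[0,0,-0.004],0,0.06],
    [[0,0,-0.01],0,0.06],
    [[0,0,-0.018],0,0.06],
    [[0,0,-0.026],0,0.06],
    [[0,0,-0.036],0,0.06],
    [[0,0,-0.046],0,0.06],
    [[0,0,-0.056],0,0.06],
    [[0,0,-0.066],0,0.06],
    [[0,0,-0.076],0,0.06],
    [[0,0,-0.086],0,0.06],
    [[0,0,-0.096],0,0.06],
    [[0,0,-0.106],0,0.06],
    [[0,0,-0.114],0,0.06],
    [[0,0,-0.12],0,0.06],
    [[0,0,-0.12],0,0.06],
    [[0,0,-0.12],0,0.06],
  ],
)

```text
time_s: 5.45
position: [0.5337, 0.2396, 0.1391]
tool_rot: [[-0.01, 1.0, -0.0], [1.0, 0.01, -0.0], [-0.0, -0.0, -1.0]]
ft_force: [-0.2, 0.1, -2.7]
grip_width: 0.0281
gripper_force: 49.1
```

```bash
python3 - <<'E'
from h import *
i,P,c=shot('scene')
cv2.imwrite('pics/s2.png',cv2.cvtColor(cv2.resize(i[80:280,240:480],None,fx=2,fy=2),cv2.COLOR_RGB2BGR))
E
```

```text
(no output)
```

View pics/s2.png

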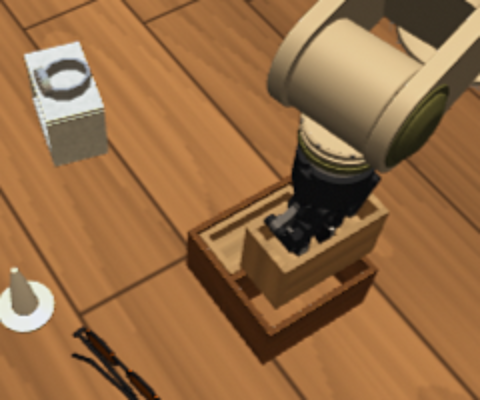

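The crop shows the bin held level at (310,250), clear above the organiser. I'll carry it in front of the riser and turn it to match.

Emit:
drive_tool(
  series=[
    [[-0.005,-0.001,0],0,0.06],
    [[-0.02,-0.003,0],1,0.06],
    [[-0.04,-0.006,0],2,0.06],
    [[-0.065,-0.01,0],3,0.06],
    [[-0.09,-0.014,0],4,0.06],
    [[-0.12,-0.018,0],5,0.06],
    [[-0.15,-0.022,0],6,0.06],
    [[-0.18,-0.026,0],7,0.06],
    [[-0.21,-0.031,0],8,0.06],
    [[-0.24,-0.035,0],9,0.06],
    [[-0.27,-0.04,0],10,0.06],
    [[-0.3,-0.044,0],11,0.06],
    [[-0.325,-0.048,0],12,0.06],
    [[-0.345,-0.051,0],13,0.06],
    [[-0.36,-0.053,0],13.6,0.06],
    [[-0.369,-0.054,0],14,0.06],
    [[-0.372,-0.055,0],14,0.06],
    [[-0.372,-0.055,0],14,0.06],
    [[-0.372,-0.055,0],14,0.06],
  ],
)

```text
time_s: 7.4
position: [0.4826, -0.1323, 0.1393]
tool_rot: [[0.231, 0.973, -0.0], [0.973, -0.231, 0.0], [0.0, -0.0, -1.0]]
ft_force: [-0.2, -0.2, -3.2]
grip_width: 0.0284
gripper_force: 49.1
```

```bash
python3 - <<'E'
from h import *
i,P,c=shot('wrist','w2.png')
x,y,z=P[...,0],P[...,1],P[...,2]
def rect(m,n):
    p=P[m][:,:2].astype(np.float32)
    if len(p)>10: r=cv2.minAreaRect(p); print(n,len(p),np.round(r[0],4),np.round(r[1],4),round(r[2],2),np.nanmedian(z[m]))
m=(np.hypot(x-.629,y+.1675)<.11)&(z>.09)&(z<.106);rect(m,'riser wrist')
i,P,c=shot('scene','s3.png');x,y,z=P[...,0],P[...,1],P[...,2]
m=(np.hypot(x-.629,y+.1675)<.11)&(z>.09)&(z<.106);rect(m,'riser scene')
m=(np.hypot(x-.483,y+.133)<.1)&(z>.185)&(z<.21);rect(m,'bin rim')
E
```

```text
riser wrist 13860 [ 0.6297 -0.1668] [0.1293 0.0812] 76.2 0.09942608723422205
riser scene 793 [ 0.6298 -0.1663] [0.1333 0.08  ] 76.28 0.09861378358102531
bin rim 731 [ 0.4837 -0.1295] [0.0717 0.1391] 77.6 0.1961871088466441
```

View pics/s3.png

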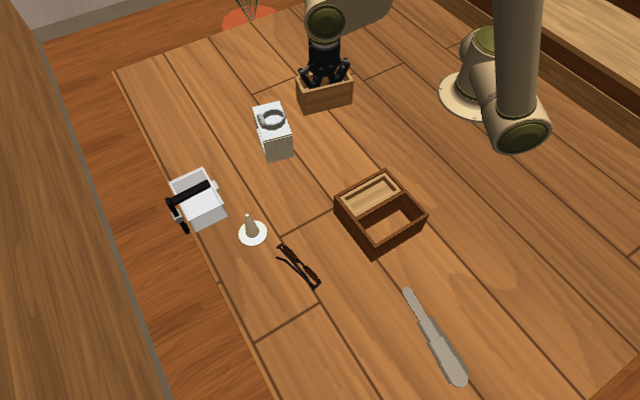

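The scene view shows the bin level at (325,92), in line with the riser at (272,130). Lowering it.

Emit:
drive_tool(
  series=[
    [[0,0,0.008],0,0.06],
    [[0,0,0.02],0,0.06],
    [[0,0,0.035],0,0.06],
    [[0,0,0.05],0,0.06],
    [[0,0,0.065],0,0.06],
    [[0,0,0.08],0,0.06],
    [[0,0,0.092],0,0.06],
    [[0,0,0.102],0,0.06],
    [[0,0,0.11],0,0.06],
    [[0,0,0.114],0,0.06],
    [[0,0,0.117],0,0.06],
    [[0,0,0.119],0,0.06],
    [[0,0,0.119],0,0.06],
    [[0,0,0.119],0,0.06],
  ],
)

```text
time_s: 8.9
position: [0.4828, -0.133, 0.0206]
tool_rot: [[0.232, 0.973, 0.0], [0.973, -0.232, -0.0], [-0.0, 0.001, -1.0]]
ft_force: [-0.2, 0.3, -2.8]
grip_width: 0.0281
gripper_force: 49.1
```

Emit:
drive_tool(
  series=[
    [[0,0,0],0,0.01],
    [[0,0,0],0,0.01],
    [[0,0,0],0,0.01],
    [[0,0,0],0,0.008],
    [[0,0,0],0,0.005],
    [[0,0,0],0,0.005],
    [[0,0,0],0,0.005],
    [[0,0,0],0,0.005],
  ],
)

```text
time_s: 9.7
position: [0.4827, -0.133, 0.0204]
tool_rot: [[0.232, 0.973, 0.0], [0.973, -0.232, -0.0], [-0.0, 0.0, -1.0]]
ft_force: [0.2, 0.3, 0.2]
grip_width: 0.0051
gripper_force: 0.0
```

Emit:
drive_tool(
  series=[
    [[0,0,-0.01],0,0.005],
    [[0,0,-0.025],0,0.005],
    [[0,0,-0.045],0,0.005],
    [[0,0,-0.07],0,0.005],
    [[0,0,-0.1],0,0.005],
    [[0,0,-0.13],0,0.005],
    [[0,0,-0.15],0,0.005],
    [[0,-0.02,-0.16],0,0.02],
    [[0,-0.04,-0.16],0,0.04],
    [[0,-0.055,-0.16],0,0.04],
    [[0,-0.065,-0.16],0,0.04],
    [[0,-0.065,-0.16],0,0.04],
    [[0,-0.065,-0.16],0,0.04],
  ],
)

```text
time_s: 11.0
position: [0.4199, -0.1181, 0.1807]
tool_rot: [[0.232, 0.973, 0.001], [0.973, -0.232, -0.0], [-0.0, 0.001, -1.0]]
ft_force: [-0.2, 0.0, 0.1]
grip_width: 0.0401
gripper_force: 0.0
```

```bash
python3 - <<'E'
from h import *
s=env.observe();p=np.array(s['position']);print(s['time_s'],p,s['grip_width'])
a=np.radians(-13.4);ex=np.array([np.cos(a),np.sin(a)]);ey=np.array([-ex[1],ex[0]])
for n in('wrist','scene','top'):
    i,P,c=shot(n,n+'4.png'); x,y,z=P[...,0],P[...,1],P[...,2]
    m=(np.hypot(x-.483,y+.133)<.1)&(z>.072)&(z<.086)
    q=P[m][:,:2].astype(np.float32); r=cv2.minAreaRect(q);d=q-p[:2]
    print(n,len(q),np.round(r[0],4),np.round(r[1],4),round(r[2],2),np.median(z[m]),'rel tool y',np.percentile(d@ex,[.2,99.8]),'across',np.percentile(d@ey,[.2,99.8]))
E
```

```text
11.0 [ 0.41987713 -0.11808845  0.18065679] 0.040143744420496674
wrist 4793 [ 0.4834 -0.1322] [0.0666 0.1384] 76.6 0.07934935597377986 rel tool y [-0.00357118  0.133832  ] across [-0.03196626  0.03417668]
scene 440 [ 0.4831 -0.1306] [0.0718 0.139 ] 76.42 0.07786900651401824 rel tool y [-0.00482672  0.13378223] across [-0.03358908  0.03669397]
top 359 [ 0.482  -0.1333] [0.067  0.1378] 76.53 0.07831314182684308 rel tool y [-0.00488308  0.1328321 ] across [-0.03389236  0.03308736]
```

View pics/wrist4.png

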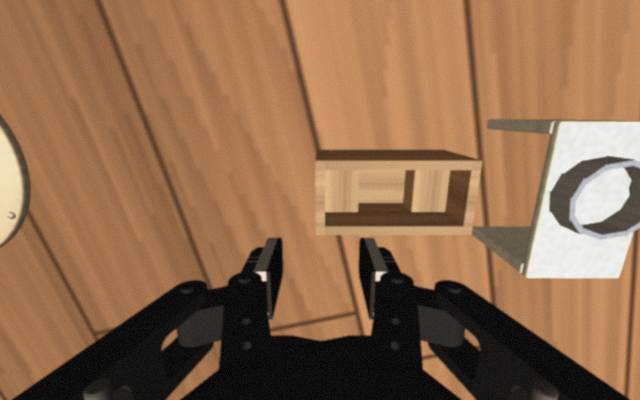

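The wrist view shows the bin standing upright at (398,190) in front of the riser. Its near end wall at (320,195) is centred between the fingers, and the measured sizes match (66.6 x 138.4 mm). Descending to pinch it.

Emit:
drive_tool(
  series=[
    [[0,0,0.02],0,0.04],
    [[0,0,0.045],0,0.04],
    [[0,0,0.07],0,0.04],
    [[0,0,0.09],0,0.04],
    [[0,0,0.105],0,0.04],
    [[0,0,0.117],0,0.04],
    [[0,0,0.125],0,0.04],
    [[0,0,0.129],0,0.04],
    [[0,0,0.129],0,0.04],
    [[0,0,0.129],0,0.04],
    [[0,0,0.129],0,0.02],
    [[0,0,0.129],0,0],
    [[0,0,0.129],0,0],
    [[0,0,0.129],0,0],
    [[0,0,0.129],0,0],
    [[0,0,0.129],0,0],
    [[0,0,0.129],0,0],
  ],
  newtons=40,
)

```text
time_s: 12.85
position: [0.4196, -0.118, 0.0518]
tool_rot: [[0.232, 0.973, 0.001], [0.973, -0.232, -0.0], [-0.0, 0.001, -1.0]]
ft_force: [-1.7, 1.0, 7.0]
grip_width: 0.0068
gripper_force: 40.0
```

Emit:
drive_tool(
  series=[
    [[0,0.003,0],0,0],
    [[0,0.008,0],0,0],
    [[0,0.015,0],0,0],
    [[0,0.023,0],0,0],
    [[0,0.031,0],0,0],
    [[0,0.039,0],0,0],
    [[0,0.047,0],0,0],
    [[0,0.055,0],0,0],
    [[0,0.063,0],0,0],
    [[0,0.071,0],0,0],
    [[0,0.079,0],0,0],
    [[0,0.087,0],0,0],
    [[0,0.094,0],0,0],
    [[0,0.099,0],0,0],
    [[0,0.102,0],0,0],
    [[0,0.104,0],0,0],
    [[0,0.106,0],0,0],
    [[0,0.106,0],0,0],
  ],
)

```text
time_s: 14.65
position: [0.5217, -0.1421, 0.0518]
tool_rot: [[0.232, 0.973, -0.002], [0.973, -0.232, 0.001], [0.0, -0.002, -1.0]]
ft_force: [-6.8, 0.9, 8.7]
grip_width: 0.0076
gripper_force: 40.5
```

Emit:
drive_tool(
  series=[
    [[0,0.001,0],0,0],
    [[0,0.002,0],0,0],
    [[0,0.003,0],0,0],
    [[0,0.003,0],0,0],
    [[0,0.003,0],0,0],
  ],
)

```text
time_s: 15.15
position: [0.5244, -0.1427, 0.0518]
tool_rot: [[0.232, 0.973, -0.002], [0.973, -0.232, 0.001], [0.0, -0.002, -1.0]]
ft_force: [-8.2, 1.2, 8.8]
grip_width: 0.007
gripper_force: 40.5
```

```bash
python3 - <<'E'
from h import *
a=np.radians(-13.5);ex=np.array([np.cos(a),np.sin(a)]);ey=np.array([-ex[1],ex[0]]);r0=np.array([.6293,-.167])
for n in('wrist','scene','top'):
    i,P,c=shot(n); d=P[...,:2]-r0;X=d@ex;Y=d@ey;z=P[...,2]
    m=(z>.072)&(z<.086)&(np.abs(Y)<.045)&(X<-.045)&(X>-.16); k=(z>.094)&(z<.106)&(np.abs(Y)<.075)&(abs(X)<.06)
    q=P[m][:,:2].astype(np.float32);print(n,m.sum(),cv2.minAreaRect(q),'bin near edge X',np.percentile(X[m],[.5,1]),'Y',np.percentile(Y[m],[1,99]),'riser X',np.percentile(X[k],[.5,99.5]),'Y',np.percentile(Y[k],[.5,99.5]))
E
```

```text
wrist 6981 ((0.5468324422836304, -0.1464240700006485), (0.06695696711540222, 0.0793057233095169), 75.86856079101562) bin near edge X [-0.1230501 -0.1217789] Y [-0.03021949  0.03354373] riser X [-0.03974872  0.01219505] Y [-0.01600721  0.06484864]
scene 180 ((0.5472816228866577, -0.1476975381374359), (0.07073439657688141, 0.07675214111804962), 76.03803253173828) bin near edge X [-0.12251746 -0.1224723 ] Y [-0.03339128  0.034799  ] riser X [-0.03909666  0.0402103 ] Y [-0.06497266  0.06587958]
top 61 ((0.558921754360199, -0.120926134288311), (0.00810264889150858, 0.06606552004814148), 76.14258575439453) bin near edge X [-0.11207375 -0.11194715] Y [0.02437567 0.03236757] riser X [-0.03956662  0.03906733] Y [-0.06567591  0.06314202]
```

```bash
python3 - <<'E'
from h import *
a=np.radians(-13.5);ex=np.array([np.cos(a),np.sin(a)]);ey=np.array([-ex[1],ex[0]]);r0=np.array([.6293,-.167])
for n in('wrist','scene'):
    i,P,c=shot(n); d=P[...,:2]-r0;X=d@ex;Y=d@ey;z=P[...,2]
    for s in(1,-1):
        m=(z>.072)&(z<.086)&(s*Y<.033)&(s*Y>.02)&(X<-.045)&(X>-.16)
        print(n,s,m.sum(),np.percentile(X[m],[.5,1,3]))
E
```

```text
wrist 1 3172 [-0.11121602 -0.11085302 -0.10999667]
wrist -1 697 [-0.11113291 -0.11111092 -0.11067093]
scene 1 67 [-0.11117877 -0.11116188 -0.11110918]
scene -1 30 [-0.06977964 -0.06977803 -0.06977162]
```

The near edge is at -0.111 and home is -0.108, so about 3 mm remain. I'll push on gently.

Emit:
drive_tool(
  series=[
    [[0,0.001,0],0,0],
    [[0,0.002,0],0,0],
    [[0,0.003,0],0,0],
    [[0,0.003,0],0,0],
  ],
)

```text
time_s: 15.8
position: [0.5273, -0.1434, 0.0518]
tool_rot: [[0.232, 0.973, -0.002], [0.973, -0.232, 0.001], [0.0, -0.002, -1.0]]
ft_force: [-7.5, 2.5, 9.5]
grip_width: 0.0075
gripper_force: 40.5
```

Emit:
drive_tool(
  series=[
    [[0,0.001,0],0,0],
    [[0,0.002,0],0,0],
    [[0,0.002,0],0,0],
  ],
)

```text
time_s: 16.1
position: [0.5283, -0.1436, 0.0518]
tool_rot: [[0.232, 0.973, -0.005], [0.973, -0.232, 0.001], [0.0, -0.005, -1.0]]
ft_force: [-12.0, 2.6, 12.2]
grip_width: 0.0075
gripper_force: 41.0
```

Force rose and the arm stopped short, so the bin has met the stop bar. Releasing and withdrawing.

Emit:
drive_tool(
  series=[
    [[0,0,0],0,0.03],
    [[0,0,0],0,0.03],
    [[0,0,0],0,0.03],
    [[0,0,0],0,0.03],
    [[0,0,-0.01],0,0.03],
    [[0,0,-0.025],0,0.03],
    [[0,0,-0.045],0,0.03],
    [[0,0,-0.07],0,0.03],
    [[0,-0.01,-0.1],0,0.03],
    [[0,-0.02,-0.13],0,0.03],
    [[0,-0.04,-0.15],0,0.03],
    [[0,-0.06,-0.15],0,0.03],
    [[0,-0.06,-0.15],0,0.03],
    [[0,-0.06,-0.15],0,0.03],
  ],
)

```text
time_s: 17.5
position: [0.4722, -0.1305, 0.2019]
tool_rot: [[0.232, 0.973, 0.001], [0.973, -0.232, -0.0], [-0.0, 0.001, -1.0]]
ft_force: [-0.6, 0.2, -0.4]
grip_width: 0.0301
gripper_force: 0.0
```

```bash
python3 - <<'E'
from h import *
a=np.radians(-13.5);ex=np.array([np.cos(a),np.sin(a)]);ey=np.array([-ex[1],ex[0]]);r0=np.array([.6293,-.167])
for n in('wrist','scene'):
    i,P,c=shot(n,n+'5.png'); d=P[...,:2]-r0;X=d@ex;Y=d@ey;z=P[...,2]
    m=(z>.072)&(z<.086)&(np.abs(Y)<.045)&(X<-.045)&(X>-.16)
    print(n,m.sum(),np.percentile(X[m],[.5,1,3]),'Y',np.percentile(Y[m],[1,99]),'z',np.percentile(z[m],[10,50,90]),cv2.minAreaRect(P[m][:,:2].astype(np.float32)))
E
```

```text
wrist 1893 [-0.10763857 -0.10756503 -0.10747895] Y [-0.03244153  0.03312135] z [0.0765953  0.07936078 0.08027592] ((0.5550747513771057, -0.14905476570129395), (0.06621083617210388, 0.06276938319206238), 76.54280090332031)
scene 207 [-0.10833648 -0.10817562 -0.10691375] Y [-0.03300321  0.03461033] z [0.07392923 0.07804454 0.08033739] ((0.5544945597648621, -0.14807677268981934), (0.06920590251684189, 0.06324781477451324), 76.51200866699219)
```

View pics/scene5.png

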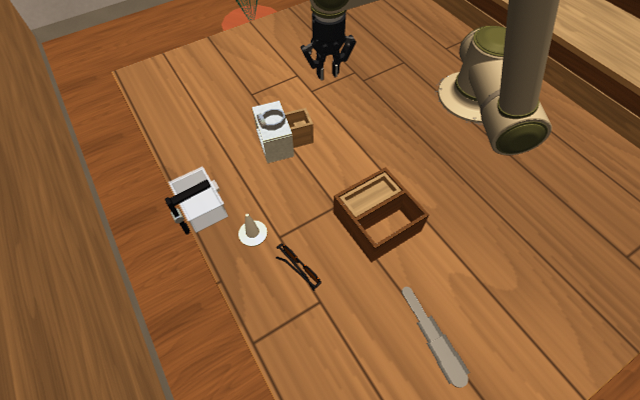

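The bin is in the riser at (300,128), upright. Its near edge is at -0.108, which is fully home, and the other objects haven't moved.

```bash
python3 -c "
from rig import env
print(env.close_job())"
```

```text
the job is handed in; nothing more can be done
None
```

The job is handed in at about 17.6 s: the deep bin stands upright and released under the riser against the stop bar, with the other objects where they were; the hand-in returned no verdict.

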